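# Press the dust cap home on a wheel hub

## Task

The yellow dust cap has only been started in the bore of the wheel hub. Take the red-handled seating driver out of its holder, set it over the cap and press straight down until the cap clicks home with its flange flat on the hub, keep it pressed down with about 20 N for a second to bed it in (40 N would dent it), then stand the driver upright in its holder again. Do not push the cap with the gripper itself, and leave everything else on the bench as it is.

Things in the scene. Friction and masses are not known exactly. Their poses are not given: they have to be found in the camera images.
- hub: Wheel hub, dark steel, fixed, axis vertical. Origin: centre of its underside, on the bench; z up. Flange 132 mm in diameter, top at 31 mm, with five brass studs (12 mm in diameter, 51 mm from the axis, tops at 57 mm). In the middle an upright steel collar 68 mm in diameter, flat top at 60 mm, bore 48 mm in diameter. More than 38 N on the cap dents it.
- hub_mouth (a point): Point on the hub's axis level with the collar's top, 60 mm above the hub's origin. Sprung balls in the bore wall 4 mm below hold the cap: pushing it past them takes 8 to 16 N, varying from start to start; resistance builds up within 2 mm, lasts about 4 mm, then falls off at the snap; 9 to 10 mm down from the start the flange meets the collar, a hard stop.
- cap: Yellow plastic dust cap, 50 g, loose, standing in the hub's bore, maybe slightly askew. Origin: centre of its underside; z up its axis. Plug below a flange 60 mm in diameter, 4 mm thick (35 to 39 mm above the origin); on it a round boss 28 mm in diameter, 9 mm high, top edge bevelled. At the start the flange is about 10 mm above the collar; home, it lies flat on it, origin 25 mm above the hub's.
- cap_flange (a point): Centre of the underside of the cap's flange (35 mm above the cap's origin), axes as the cap's.
- driver: Seating driver, 180 to 330 g, upright in its holder. Origin: centre of its lower rim (pressing face); z up the handle. A black cup 54 mm in diameter, 22 mm high, has a recess below, 33 mm wide, 12 mm deep, that goes over the cap's boss; its rim presses the flange. Above, a red square handle 28 x 28 mm, faces across x and y, 22 to 82 mm above the origin. Fingers may bear on the cup's top.
- driver_grip (a point): Point on the driver's axis at mid handle, 52 mm above its origin, axes as the driver's.
- holder: Black square open tray, fixed: 76 x 76 mm outside, 20 mm high, walls and floor 5 mm thick, inside 66 x 66 mm. The driver stands in it. Origin: centre of its underside, on the bench.
- nut_tray: Blue open tray with wheel nuts, fixed, 120 x 100 mm, 28 mm high. Origin: centre of its underside. Leave alone.
- nut0: Steel wheel nut, 22 mm in diameter, 22 mm high, in the blue tray. Leave alone.
- nut1: As nut0.
- nut2: As nut0.
- grease_tin: Green jar with a black cap, 72 mm in diameter, 70 mm high. Origin under its centre. Leave alone.
- socket: Steel socket, upright cylinder, 28 mm in diameter, 40 mm high. Origin under its centre. Leave alone.
- spray_can: Red bottle-shaped can, 64 mm in diameter, 120 mm high. Origin under its centre. Leave alone.
- mallet: Rubber mallet lying at the far side, 280 mm long. Leave alone.
- screwdriver: Orange screwdriver lying on the bench. Leave alone.
- spare_cone: Aluminium centring cone, 66 mm in diameter, 38 mm high. Leave alone.
Things that resemble listed ones, but are neither listed nor needed, are in the scene too. Of the things like the hub, leave any that is orange; of the rest the smaller one is meant. Leave any turquoise look-alike of the driver alone.

How it is judged:
On the way, in this order (a step that is already met when the one before it is completed fails the run):
1. the driver is lifted clear of its holder (z of driver in the frame of holder above 0.04 m), for 0.1 s.
2. with the cap home (flange within 2 mm of the collar), the driver bears on it with 15 to 25 N (z of cap_flange in the frame of hub_mouth below 0.002 m and horizontal distance between cap_flange and hub_mouth below 0.0025 m and contact force between driver and cap between 15 and 25 N), for 0.5 s.
At the end, for the whole second after the job is handed in: The cap's flange lies within 2 mm of the hub's collar, centred within 2.5 mm and square within 0.06 rad; the driver stands on the floor of its holder (origin within 12 mm of the holder's axis and less than 8 mm above the holder's underside), upright within 0.1 rad; both at rest (z of cap_flange in the frame of hub_mouth below 0.002 m and horizontal distance between cap_flange and hub_mouth below 0.0025 m and angle between the z axis of cap and the z axis of hub, either way round below 0.06 rad and horizontal distance between driver and holder below 0.012 m and z of driver in the frame of holder below 0.008 m and angle between driver's own z axis and vertical below 0.1 rad and linear speed of each of driver, cap below 0.02 m/s); the robot touches nothing.
It fails at once if the driver presses the cap with more than 38 N (dented) (contact force between driver and cap above 38 N).
It fails at once if the gripper itself pushes the cap with more than 2 N (contact force between the fingers and cap above 2 N).
It fails at once if the driver presses the cap (over 4 N) while tilted by more than 0.2 rad (contact force between driver and cap above 4 N and angle between driver's own z axis and vertical above 0.2 rad).
It fails at once if something else on the bench is moved by more than 25 mm (distance of any of nut0, nut1, nut2, grease_tin, socket, spray_can, mallet, screwdriver, spare_cone from where it was at the start of the episode above 0.025 m).
It also fails if it takes over 67 s, if anything falls off the work surface, if the arm or the gripper's body presses on something with over 40 N, if the wrist force passes 120 N, or if a joint passes its speed limit or range.

## Robot

A 7-joint arm with a two-finger parallel gripper is mounted at the origin on the work surface. World frame = base frame: x ahead of the robot, y to its left, z up, the work surface at z = 0. Lengths are in m, angles in rad, forces in N, time in s.
With the tool pointing down it reaches from about 0.4 to 0.875 m from the base axis. Payload 6.5 kg.
Tool frame: the origin (TCP) lies at the very end of the fingers, on their centre line; the grasp point (between the pads) lies 19 mm behind it; z points along the fingers, y is the direction in which the jaws open and shut (so a half turn about z gives the same grasp; the last joint's range is limited). The gripper opens to 88 mm and grips with 3 to 60 N. Pads are 18 mm wide; open, the fingers measure 123 mm over their backs; the gripper's body (75 mm by 187 mm) begins 45 mm behind the grasp point.
Start: joints at [-1.329, 0.536, -0.004, 1.538, 0.003, 1.067, -0.071], TCP at [0.197, 0.619, 0.239] pointing down, gripper open.
Joint ranges: [-2.7, 2.7], [-0.37, 2.16], [-1.27, 1.26], [0.24, 2.4], [-1.31, 4.45], [0.19, 1.91], [-2.76, 2.76]. Speed limits (rad/s): [2.39, 2.39, 3.14, 3.14, 3.14, 3.14, 3.14].

## Interface

Orientations are given as a unit quaternion [w, x, y, z].
In Python, from plant import observe, snapshot, job_done, spot_in, outline_of gives the robot as it stands.
- The arm moves only by the tool play_rows, never from a script. Its argument "targets" is a list of rows, each an object of numbers: "tx", "ty", "tz": the shift along the world's x, y, z in mm; "ax", "ay", "az": the turn, a rotation vector about the world's x, y, z in rad; "fingers": the opening, from 0 (shut) to 1 (fully open). A call has 1 to 10 rows; each row is the pose to reach, as a shift and turn from the pose commanded when the call began; what a row does not reach only later rows make up. A row lasts 1/12 s, in which the tool goes at most 41.7 mm and 7.16 degrees, less where a joint would pass 70% of its speed; a pose out of reach is approached as far as the arm can. A call with a gripper value outside its range is refused whole. The fingers move at their own pace and stop on an object; "grip_force" is the grip in N (left out, the last holds). Time passes only in rows, so rows that repeat a pose let the fingers close. It gives the time, the measured TCP pose, the force and the opening at its end, in the units of the state.
- observe(): the state, without advancing time (a new reading comes with each control period).
- snapshot(name): name is "scene" or "top"; returns a dict with "frame" (480x640x3 uint8, red, green, blue), "fx", "fy", "cx", "cy" (pixels), "cam_to_world" (4x4, takes a point from camera to world coordinates). Camera axes: x right, y down, z forward; pixel columns grow to the right and rows downward; lengths in m; the calibration is good to about 2 mm. A picture is of the moment at which its call begins. There is no depth.
- job_done(): hands the job in, once; it reports no verdict.
Trained networks look in the newest picture that a camera, given by its name, has taken for a name from the list of things; names that differ only in an ending like _2 or _b are one class to them, and where a whole thing is asked for, a point or a joint stands for the part that bears it (a point fixed in the world has none). Each returns a list of dicts, best first, with "conf" (0 to 1); they miss things now and then, are a little off and sometimes report something else, mostly with a low value. They report only what shows in the picture. A call takes as long as a camera call. They do not tell look-alikes from the thing itself.
- spot_in(camera, target): "location" ([row, column] in pixels, amid what is visible of it).
- outline_of(camera, target): "region" (480x640 bool, what is visible of it) and "location" ([row, column] in pixels, amid what is visible of it).
The state is a dict: "time": time; "qpos": joint angles; "qd": joint speeds; "tau": joint torques, N m; "position": TCP position; "tcp_rot": TCP orientation; "ft_force": force on the tool from outside, world axes, zero at the start; "moment": the same for the moment, N m; "gripper_width": finger opening in m.
Only numpy, scipy, OpenCV 4.12 (cv2) and the standard library are available. Lean on these libraries where they do the work, as an engineer would, in place of code of your own. Each camera call takes 0.05 s, during which the arm holds its last target. There are 200 camera calls.

## Working session

There is one attempt and no reset: what is moved stays moved. The work goes in short steps, Python scripts to look and compute and a tool call to move; the robot and the scene stay as the last step left them, time stands still between calls to the robot, and variables do not carry over. Pictures are saved under pics/ and viewed, about 8 in all and at most 12, crops included, and the job is handed in when it is done.

Besides the shell and the picture viewer there is one more tool, called as a command line: name --argument value ..., lists and objects as JSON in quotes. play_rows: Moves the arm, as the interface text tells. Its arguments: {"type":"object","properties":{"targets":{"type":"array","items":{"type":"object","properties":{"tx":{"type":"number"},"ty":{"type":"number"},"tz":{"type":"number"},"ax":{"type":"number"},"ay":{"type":"number"},"az":{"type":"number"},"fingers":{"type":"number"}}}},"grip_force":{"type":"number"}},"required":["targets"]}

```bash
mkdir -p pics
cat > h.py <<'E'
import numpy as np, cv2
from plant import observe, snapshot, job_done, spot_in, outline_of
def snap(c, save=None):
    s=snapshot(c)
    if save: cv2.imwrite('pics/'+save, s['frame'][:,:,::-1])
    return s
def ray(s,rc,z):
    d=np.array([(rc[1]-s['cx'])/s['fx'],(rc[0]-s['cy'])/s['fy'],1.])
    T=np.array(s['cam_to_world']); d=T[:3,:3]@d; o=T[:3,3]
    return o+d*(z-o[2])/d[2]
def proj(s,p):
    T=np.linalg.inv(np.array(s['cam_to_world'])); q=T[:3,:3]@np.array(p)+T[:3,3]
    return np.array([s['fy']*q[1]/q[2]+s['cy'], s['fx']*q[0]/q[2]+s['cx']])
E
python3 - <<'E'
from h import *
o=observe(); print({k:np.round(v,3) for k,v in o.items()})
for c in ('top','scene'):
    s=snap(c,c+'0.png'); print(c,s['fx'],np.round(s['cam_to_world'],3).tolist())
    for n,z in (('hub',.04),('cap',.08),('driver',.06),('holder',.02)):
        for r in spot_in(c,n)[:4]: print(n,round(r['conf'],2),np.round(r['location']),np.round(ray(s,r['location'],z),3))
a=cv2.imread('pics/top0.png');b=cv2.imread('pics/scene0.png')
E
```

```text
{'time': np.float64(0.0), 'qpos': array([-1.329,  0.537, -0.004,  1.539,  0.003,  1.067, -0.071]), 'qd': array([-0.   ,  0.001, -0.   , -0.001, -0.001,  0.001,  0.   ]), 'tau': array([-1.0000e-03, -5.7099e+01,  9.9000e-01, -2.5161e+01, -5.6000e-02,
        1.8000e-02,  0.0000e+00]), 'position': array([0.197, 0.619, 0.238]), 'tcp_rot': array([-0.   ,  0.153,  0.988, -0.001]), 'ft_force': array([-0.489, -0.275, -0.296]), 'moment': array([-0.056, -0.016, -0.033]), 'gripper_width': np.float64(0.088)}
top 533.7151628463735 [[-0.015, -0.996, 0.092, 0.408], [-1.0, 0.016, 0.005, 0.067], [-0.007, -0.092, -0.996, 1.493], [0.0, 0.0, 0.0, 1.0]]
hub 0.9 [308. 344.] [0.348 0.009 0.04 ]
hub 0.64 [241. 333.] [0.533 0.033 0.04 ]
hub 0.57 [231. 342.] [0.558 0.01  0.04 ]
hub 0.56 [331. 457.] [ 0.285 -0.294  0.04 ]
cap 0.96 [230. 344.] [0.556 0.004 0.08 ]
driver 0.53 [245. 260.] [0.523 0.232 0.06 ]
driver 0.51 [287. 252.] [0.411 0.253 0.06 ]
holder 0.59 [250. 251.] [0.512 0.26  0.02 ]
scene 516.6153649228339 [[0.021, 0.857, -0.515, 1.15], [1.0, -0.02, 0.008, 0.056], [-0.004, -0.515, -0.857, 1.102], [0.0, 0.0, 0.0, 1.0]]
hub 0.94 [263. 302.] [0.57  0.011 0.04 ]
hub 0.88 [190. 303.] [0.359 0.014 0.04 ]
hub 0.71 [356. 346.] [0.797 0.104 0.04 ]
hub 0.69 [170. 185.] [ 0.286 -0.296  0.04 ]
cap 0.84 [252. 300.] [0.564 0.008 0.08 ]
driver 0.63 [249. 397.] [0.55  0.233 0.06 ]
driver 0.56 [213. 403.] [0.447 0.257 0.06 ]
driver 0.5 [329. 423.] [0.746 0.271 0.06 ]
holder 0.6 [255. 405.] [0.544 0.258 0.02 ]
```

View pics/top0.png

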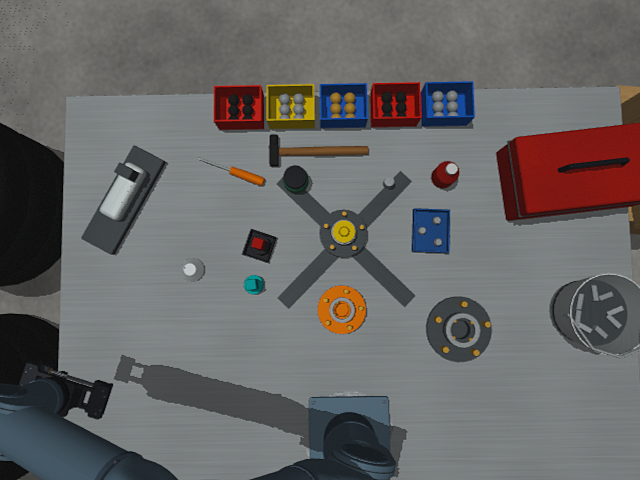

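View pics/scene0.png

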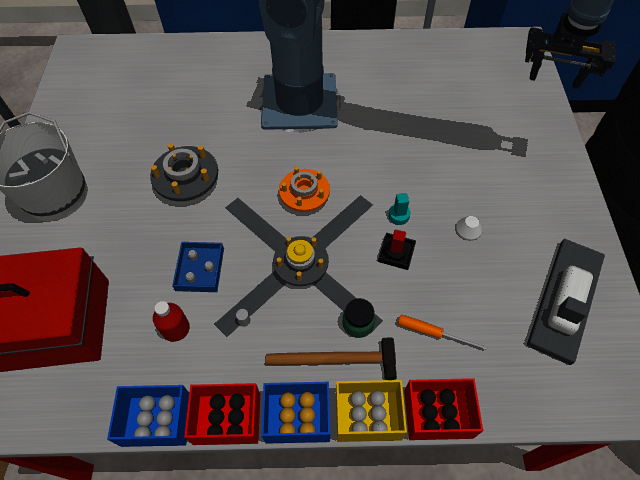

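The top view shows the dark hub with the yellow cap at about (row 231, col 344). The driver stands in its holder at (245, 259), with the turquoise look-alike at (285, 254). The orange hub at (309, 342) and the larger dark hub at (328, 459) are decoys. I'll now fit poses to the silhouettes in both cameras.

```bash
cat > fit.py <<'E'
from h import *
from scipy.optimize import minimize
S=4
def box(hx,z0,z1,hy=None):
    hy=hy or hx
    return np.array([(a*hx,b*hy,z) for a in(-1,1) for b in(-1,1) for z in(z0,z1)])
def cyl(r,z0,z1):
    t=np.linspace(0,2*np.pi,48,endpoint=False)
    return np.array([(r*np.cos(a),r*np.sin(a),z) for a in t for z in(z0,z1)])
def place(P,x,y,yaw=0,z=0):
    c,s=np.cos(yaw),np.sin(yaw); return P@np.array([[c,s,0],[-s,c,0],[0,0,1]])+[x,y,z]
def hullmask(s,parts,roi):
    r0,r1,c0,c1=roi; m=np.zeros(((r1-r0)*S,(c1-c0)*S),np.uint8)
    for P in parts:
        q=np.array([proj(s,p) for p in P]); q=np.c_[(q[:,1]-c0+.5)*S,(q[:,0]-r0+.5)*S].astype(np.float32)
        cv2.fillConvexPoly(m,np.round(cv2.convexHull(q)*16).astype(np.int32),1,shift=4)
    return cv2.resize(m.astype(np.float32),(c1-c0,r1-r0),interpolation=cv2.INTER_AREA)
def fit(views,parts,x0,step):
    """views: list of (snap, roi, soft mask)"""
    def cost(v):
        return sum(np.abs(hullmask(s,[place(P,*v) for P in parts],roi)-m).sum()/m.sum() for s,roi,m in views)
    sim=np.vstack([x0]+[np.array(x0)+np.eye(len(x0))[i]*step[i] for i in range(len(x0))])
    r=minimize(cost,x0,method='Nelder-Mead',options=dict(initial_simplex=sim,xatol=1e-4,fatol=1e-4))
    return r.x,r.fun
def roi(s,p,h=28):
    q=proj(s,p).astype(int); return (q[0]-h,q[0]+h,q[1]-h,q[1]+h)
def colour(s,R,f):
    a=s['frame'][R[0]:R[1],R[2]:R[3]].astype(float); return f(a[...,0],a[...,1],a[...,2]).astype(np.float32)
red=lambda r,g,b:(r>60)&(r>2.2*g)&(r>2.2*b)
yel=lambda r,g,b:(r>90)&(g>.6*r)&(b<.5*g)
dark=lambda r,g,b:((r+g+b)<190)
E
python3 - <<'E'
from fit import *
ss={c:snap(c) for c in('top','scene')}
for names in (('top',),('scene',),('top','scene')):
    V=lambda p,f,h=20:[(ss[c],R,colour(ss[c],R,f)) for c in names for R in [roi(ss[c],p,h)]]
    print(names)
    best=min((fit(V((.525,.238,.06),red),[box(.014,.027,.087)],[.525,.238,y],[.01,.01,.2]) for y in(-.6,-.2,.2,.6)),key=lambda t:t[1]); print('handle',np.round(best[0],4),round(best[1],3))
    print('cap',*fit(V((.556,.006,.075),yel),[cyl(.03,.07,.074),cyl(.014,.074,.083)],[.556,.006],[.01,.01]))
c=[]
for n,p in (('top',(.525,.238,.06)),('top',(.556,.006,.07)),('scene',(.525,.238,.05)),('scene',(.556,.006,.06))):
    R=roi(ss[n],p,32); c.append(cv2.resize(ss[n]['frame'][R[0]:R[1],R[2]:R[3],::-1],(380,290),interpolation=cv2.INTER_NEAREST))
cv2.imwrite('pics/crop1.png',np.vstack([np.hstack(c[:2]),np.hstack(c[2:])]))
E
```

```text
('top',)
handle [0.5283 0.2396 1.1901] 0.339
cap [0.55507658 0.00602815] 0.2214125543832779
('scene',)
handle [0.4902 0.2468 1.3093] 1.187
cap [0.55372585 0.00661846] 0.172529935836792
('top', 'scene')
handle [ 0.527   0.237  -0.2851] 1.736
cap [0.55429998 0.00632301] 0.4053683578968048
```

View pics/crop1.png

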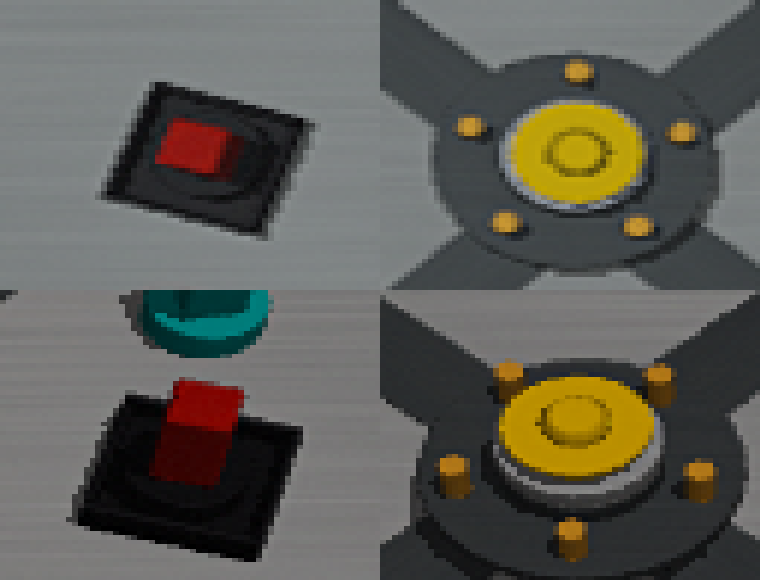

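The crops show the driver standing free in its tray, rotated by about 15°, and the cap sitting proud and centred on the collar. Next I'll tighten the colour masks and also fit the holder and hub.

```bash
sed -i 's/^red=.*/red=lambda r,g,b:(r>38)\&(r>2.5*g)\&(r>2.5*b)/; s/^yel=.*/yel=lambda r,g,b:(r>90)\&(g>.74*r)\&(b<.4*g)/' fit.py
python3 - <<'E'
from fit import *
ss={c:snap(c) for c in('top','scene')}
def keep(m):
    n,l,st,_=cv2.connectedComponentsWithStats(m.astype(np.uint8)); return (l==1+np.argmax(st[1:,4])).astype(np.float32)
# non-bench mask for tray : bench is grey >95
tray=lambda r,g,b:((r+g+b)<170)|red(r,g,b)
for names in (('top',),('scene',),('top','scene')):
    V=lambda p,f,h=20:[(ss[c],R,keep(colour(ss[c],R,f))) for c in names for R in [roi(ss[c],p,h)]]
    print(names)
    bf=lambda v,parts,x:min((fit(v,parts,[*x,y],[.01,.01,.2]) for y in(-.6,-.2,.2,.6)),key=lambda t:t[1])
    for n,v,parts,x in (('handle',V((.525,.238,.06),red),[box(.014,.027,.087)],(.525,.238)),
        ('holder',V((.525,.238,.03),tray,26),[box(.038,0,.02),box(.014,.027,.087)],(.525,.238))):
        b=bf(v,parts,x); print(n,np.round(b[0],4),round(b[1],3))
    b=fit(V((.556,.006,.075),yel),[cyl(.03,.07,.074),cyl(.014,.074,.083)],[.556,.006],[.01,.01]);print('cap',np.round(b[0],4),round(b[1],3))
# studs: orange blobs -> ring centre at z=.057
for n,s in ss.items():
    R=roi(s,(.555,.006,.05),32); m=colour(s,R,lambda r,g,b:(r>110)&(g<.74*r)&(b<.4*g)).astype(np.uint8)
    k,l,st,ce=cv2.connectedComponentsWithStats(m)
    P=np.array([ray(s,(c[1]+R[0],c[0]+R[2]),.055 if n=='top' else .048)[:2] for c,t in zip(ce[1:],st[1:]) if t[4]>8])
    c=P.mean(0); print(n,'studs',np.round(c,4),np.round(np.hypot(*(P-c).T),4))
print(round(observe()['time'],2))
E
```

```text
('top',)
handle [ 0.5273  0.2367 -0.3283] 0.137
holder [0.5249 0.2388 1.2339] 0.073
cap [0.5548 0.0056] 0.093
('scene',)
handle [ 0.5259  0.2371 -0.2628] 0.132
holder [ 0.524   0.2399 -0.34  ] 0.066
cap [0.5537 0.0066] 0.106
('top', 'scene')
handle [ 0.527   0.237  -0.2862] 0.29
holder [0.5245 0.2397 1.2338] 0.148
cap [0.5543 0.0063] 0.211<stdin>:20: RuntimeWarning: Mean of empty slice.
  ret = ret.dtype.type(ret / rcount)
Traceback (most recent call last):
TypeError: hypot() takes from 2 to 3 positional arguments but 0 were given
```

play_rows --targets '[{"tx":330,"ty":-382,"tz":-60,"az":0.02,"fingers":1},{"tx":330,"ty":-382,"tz":-60,"az":0.02,"fingers":1},{"tx":330,"ty":-382,"tz":-60,"az":0.02,"fingers":1},{"tx":330,"ty":-382,"tz":-60,"az":0.02,"fingers":1},{"tx":330,"ty":-382,"tz":-60,"az":0.02,"fingers":1},{"tx":330,"ty":-382,"tz":-60,"az":0.02,"fingers":1},{"tx":330,"ty":-382,"tz":-60,"az":0.02,"fingers":1},{"tx":330,"ty":-382,"tz":-60,"az":0.02,"fingers":1},{"tx":330,"ty":-382,"tz":-60,"az":0.02,"fingers":1},{"tx":330,"ty":-382,"tz":-60,"az":0.02,"fingers":1}]'

```text
validation failed for argument at $.ta...
```

The call was refused with a cut-off message, possibly because some row fields were missing. I'll send all of them.

play_rows --targets '[{"tx":330,"ty":-382,"tz":-60,"ax":0,"ay":0,"az":0.02,"fingers":1},{"tx":330,"ty":-382,"tz":-60,"ax":0,"ay":0,"az":0.02,"fingers":1}]'

```text
time: 0.87
position: [0.2492, 0.558, 0.2288]
tcp_rot: [-0.0, 0.14, 0.99, 0.001]
ft_force: [2.0, -0.2, -1.8]
gripper_width: 0.0886
```

play_rows --targets '[{"tx":276,"ty":-319,"tz":-60,"ax":0,"ay":0,"az":0,"fingers":1},{"tx":276,"ty":-319,"tz":-60,"ax":0,"ay":0,"az":0,"fingers":1},{"tx":276,"ty":-319,"tz":-60,"ax":0,"ay":0,"az":0,"fingers":1},{"tx":276,"ty":-319,"tz":-60,"ax":0,"ay":0,"az":0,"fingers":1},{"tx":276,"ty":-319,"tz":-60,"ax":0,"ay":0,"az":0,"fingers":1},{"tx":276,"ty":-319,"tz":-60,"ax":0,"ay":0,"az":0,"fingers":1},{"tx":276,"ty":-319,"tz":-60,"ax":0,"ay":0,"az":0,"fingers":1},{"tx":276,"ty":-319,"tz":-60,"ax":0,"ay":0,"az":0,"fingers":1},{"tx":276,"ty":-319,"tz":-60,"ax":0,"ay":0,"az":0,"fingers":1},{"tx":276,"ty":-319,"tz":-60,"ax":0,"ay":0,"az":0,"fingers":1}]'

```text
time: 1.7
position: [0.5221, 0.2433, 0.1702]
tcp_rot: [0.0, 0.143, 0.99, 0.0]
ft_force: [0.8, 0.2, 0.4]
gripper_width: 0.0885
```

Run:
```python
from h import *
o=observe(); print(round(o['time'],2),np.round(o['position'],4),np.round(o['tcp_rot'],3),np.round(o['ft_force'],2),np.round(o['qpos'],2))
```

```text
1.7 [0.5221 0.2433 0.1702] [0.    0.143 0.99  0.   ] [0.77 0.22 0.39] [-0.58  0.49  0.09  1.8  -0.06  0.85  0.82]
```

play_rows --targets '[{"tx":0,"ty":0,"tz":-30,"ax":0,"ay":0,"az":0,"fingers":1},{"tx":0,"ty":0,"tz":-60,"ax":0,"ay":0,"az":0,"fingers":1},{"tx":0,"ty":0,"tz":-60,"ax":0,"ay":0,"az":0,"fingers":1},{"tx":0,"ty":0,"tz":-60,"ax":0,"ay":0,"az":0,"fingers":1}]'

```text
time: 2.03
position: [0.5198, 0.2446, 0.1094]
tcp_rot: [-0.001, 0.143, 0.99, -0.001]
ft_force: [-0.5, -0.0, 0.4]
gripper_width: 0.0879
```

play_rows --targets '[{"tx":7,"ty":-7.5,"tz":0,"ax":0,"ay":0,"az":0,"fingers":1},{"tx":7,"ty":-7.5,"tz":-25,"ax":0,"ay":0,"az":0,"fingers":1},{"tx":7,"ty":-7.5,"tz":-50,"ax":0,"ay":0,"az":0,"fingers":1},{"tx":7,"ty":-7.5,"tz":-70,"ax":0,"ay":0,"az":0,"fingers":1},{"tx":7,"ty":-7.5,"tz":-79,"ax":0,"ay":0,"az":0,"fingers":1},{"tx":7,"ty":-7.5,"tz":-79,"ax":0,"ay":0,"az":0,"fingers":1},{"tx":7,"ty":-7.5,"tz":-79,"ax":0,"ay":0,"az":0,"fingers":1}]'

```text
time: 2.62
position: [0.529, 0.2377, 0.0325]
tcp_rot: [0.001, 0.143, 0.99, 0.0]
ft_force: [0.8, 0.6, -0.3]
gripper_width: 0.0884
```

play_rows --targets '[{"tx":-1,"ty":-0.5,"tz":-2,"ax":0,"ay":0,"az":0,"fingers":1},{"tx":-1,"ty":-0.5,"tz":-2,"ax":0,"ay":0,"az":0,"fingers":0},{"tx":-1,"ty":-0.5,"tz":-2,"ax":0,"ay":0,"az":0,"fingers":0},{"tx":-1,"ty":-0.5,"tz":-2,"ax":0,"ay":0,"az":0,"fingers":0},{"tx":-1,"ty":-0.5,"tz":-2,"ax":0,"ay":0,"az":0,"fingers":0},{"tx":-1,"ty":-0.5,"tz":-2,"ax":0,"ay":0,"az":0,"fingers":0},{"tx":-1,"ty":-0.5,"tz":-2,"ax":0,"ay":0,"az":0,"fingers":0},{"tx":-1,"ty":-0.5,"tz":-2,"ax":0,"ay":0,"az":0,"fingers":0}]' --grip_force 50

```text
time: 3.28
position: [0.527, 0.2369, 0.0293]
tcp_rot: [0.0, 0.143, 0.99, 0.0]
ft_force: [-0.1, 0.4, 0.6]
gripper_width: 0.0433
```

Run:
```python
from h import *
o=observe(); print(round(o['time'],2),np.round(o['position'],4),np.round(o['tcp_rot'],3),np.round(o['ft_force'],2),np.round(o['gripper_width'],4))
```

```text
3.28 [0.527  0.2369 0.0293] [0.    0.143 0.99  0.   ] [-0.14  0.37  0.56] 0.0433
```

play_rows --targets '[{"tx":0,"ty":0,"tz":0,"ax":0,"ay":0,"az":0,"fingers":0},{"tx":0,"ty":0,"tz":0,"ax":0,"ay":0,"az":0,"fingers":0},{"tx":0,"ty":0,"tz":0,"ax":0,"ay":0,"az":0,"fingers":0},{"tx":0,"ty":0,"tz":0,"ax":0,"ay":0,"az":0,"fingers":0},{"tx":0,"ty":0,"tz":0,"ax":0,"ay":0,"az":0,"fingers":0},{"tx":0,"ty":0,"tz":0,"ax":0,"ay":0,"az":0,"fingers":0}]'

```text
time: 3.78
position: [0.5269, 0.2368, 0.0292]
tcp_rot: [-0.0, 0.143, 0.99, -0.0]
ft_force: [-0.7, -0.1, 0.3]
gripper_width: 0.0279
```

Gripped at 27.9 mm, which matches the handle width. Lifting now.

play_rows --targets '[{"tx":0,"ty":0,"tz":15,"ax":0,"ay":0,"az":0,"fingers":0},{"tx":0,"ty":0,"tz":40,"ax":0,"ay":0,"az":0,"fingers":0},{"tx":0,"ty":0,"tz":70,"ax":0,"ay":0,"az":0,"fingers":0},{"tx":0,"ty":0,"tz":100,"ax":0,"ay":0,"az":0,"fingers":0},{"tx":0,"ty":0,"tz":120,"ax":0,"ay":0,"az":0,"fingers":0},{"tx":0,"ty":0,"tz":120,"ax":0,"ay":0,"az":0,"fingers":0},{"tx":0,"ty":0,"tz":120,"ax":0,"ay":0,"az":0,"fingers":0}]'

```text
time: 4.37
position: [0.5273, 0.2372, 0.1498]
tcp_rot: [0.001, 0.143, 0.99, 0.001]
ft_force: [-0.3, 0.3, -1.9]
gripper_width: 0.0277
```

Run:
```python
from fit import *
s=snap('scene','lift.png'); t=snap('top')
o=observe(); print(round(o['time'],2),np.round(o['position'],4),np.round(o['ft_force'],2),np.round(o['gripper_width'],4))
tray=lambda r,g,b:((r+g+b)<170)
# holder now empty: refit (part hidden by the arm in top, use scene)
cv2.imwrite('pics/lift.png',cv2.resize(s['frame'][120:360,200:520,::-1],(800,600)))
```

```text
4.47 [0.5259 0.2365 0.1478] [-0.34 -0.45 -2.73] 0.0277
```

View pics/lift.png

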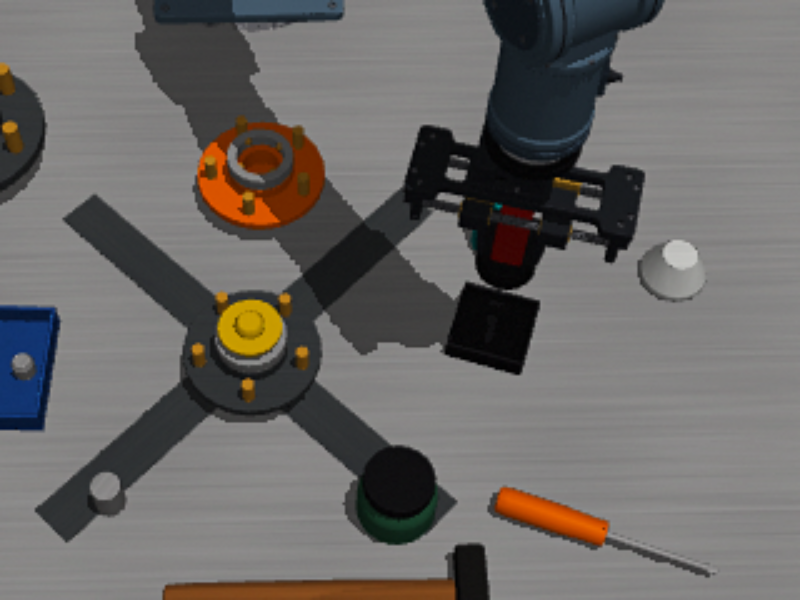

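The driver hangs upright in the gripper, the holder is empty, and the cap and hub are untouched. Carrying it over the cap.

play_rows --targets '[{"tx":4,"ty":-30,"tz":0,"ax":0,"ay":0,"az":0,"fingers":0},{"tx":8,"ty":-65,"tz":0,"ax":0,"ay":0,"az":0,"fingers":0},{"tx":12,"ty":-100,"tz":0,"ax":0,"ay":0,"az":0,"fingers":0},{"tx":17,"ty":-135,"tz":0,"ax":0,"ay":0,"az":0,"fingers":0},{"tx":21,"ty":-170,"tz":0,"ax":0,"ay":0,"az":0,"fingers":0},{"tx":25,"ty":-205,"tz":0,"ax":0,"ay":0,"az":0,"fingers":0},{"tx":27.5,"ty":-225,"tz":0,"ax":0,"ay":0,"az":0,"fingers":0},{"tx":27.5,"ty":-230.5,"tz":0,"ax":0,"ay":0,"az":0,"fingers":0},{"tx":27.5,"ty":-230.5,"tz":0,"ax":0,"ay":0,"az":0,"fingers":0},{"tx":27.5,"ty":-230.5,"tz":0,"ax":0,"ay":0,"az":0,"fingers":0}]'

```text
time: 5.3
position: [0.5536, 0.0076, 0.1481]
tcp_rot: [-0.001, 0.143, 0.99, 0.0]
ft_force: [-1.0, 1.1, -2.8]
gripper_width: 0.0278
```

Run:
```python
from fit import *
S_={c:snap(c) for c in('scene','top')}
P=[]
for _ in range(6): o=observe(); P.append(o['position']); snapshot('top')
o=observe();p=np.mean(P,0);print(round(o['time'],2),np.round(p,4),np.round(P[-1],4),np.round(o['tcp_rot'],3),np.round(o['ft_force'],2))
# overlay: predicted cup, handle, cap on both views
im=[]
for n,s in S_.items():
    R=roi(s,(.555,.006,.09),32); a=cv2.resize(s['frame'][R[0]:R[1],R[2]:R[3],::-1],None,fx=6,fy=6,interpolation=cv2.INTER_CUBIC)
    z=p[2]-.0243
    for Q,c in ((cyl(.027,z,z+.022),(0,255,0)),(place(box(.014,z+.022,z+.082),0,0,-.287),(255,0,255))):
        q=np.array([proj(s,v) for v in place(Q,p[0],p[1])]); h=cv2.convexHull(np.float32(np.c_[(q[:,1]-R[2]+.5)*6,(q[:,0]-R[0]+.5)*6]))
        cv2.polylines(a,[np.int32(h)],True,c,1)
    im.append(a)
cv2.imwrite('pics/over.png',np.hstack(im))
```

```text
5.7 [0.5542 0.0081 0.1489] [0.5544 0.0074 0.1492] [0.    0.143 0.99  0.   ] [ 0.1   0.13 -1.41]
```

View pics/over.png

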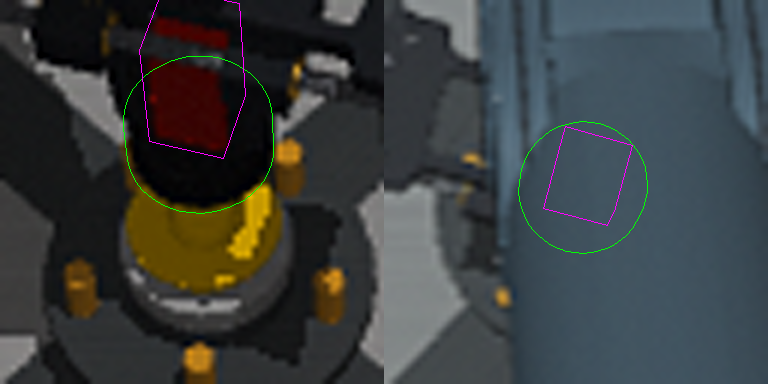

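In the scene view the cup sits where the TCP predicts, within about a pixel: the edges at columns 127 and 272 of the crop match the green outline, directly over the cap. A small y correction, then down to just inside the boss.

play_rows --targets '[{"tx":0,"ty":-1.5,"tz":0,"ax":0,"ay":0,"az":0,"fingers":0},{"tx":0,"ty":-1.5,"tz":-15,"ax":0,"ay":0,"az":0,"fingers":0},{"tx":0,"ty":-1.5,"tz":-28,"ax":0,"ay":0,"az":0,"fingers":0},{"tx":0,"ty":-1.5,"tz":-35,"ax":0,"ay":0,"az":0,"fingers":0},{"tx":0,"ty":-1.5,"tz":-38,"ax":0,"ay":0,"az":0,"fingers":0},{"tx":0,"ty":-1.5,"tz":-38,"ax":0,"ay":0,"az":0,"fingers":0},{"tx":0,"ty":-1.5,"tz":-38,"ax":0,"ay":0,"az":0,"fingers":0}]'

```text
time: 6.28
position: [0.5547, 0.0048, 0.1115]
tcp_rot: [0.0, 0.143, 0.99, 0.0]
ft_force: [-0.6, -0.3, -2.4]
gripper_width: 0.0275
```

```bash
cat > st.py <<'E'
from h import *
P=[];F=[];M=[]
for _ in range(8): o=observe(); P.append(o['position']);F.append(o['ft_force']);M.append(o['moment']); snapshot('scene')
print(round(o['time'],2),np.round(np.mean(P,0)*1000,2),'F',np.round(np.mean(F,0),2),'sd',np.round(np.std(F,0),2),'M',np.round(np.mean(M,0),3))
E
python3 st.py
```

```text
6.63 [554.81   4.86 111.72] F [-0.44 -0.09 -1.74] sd [0.37 0.5  0.4 ] M [ 0.012 -0.013  0.011]
```

play_rows --targets '[{"tx":0,"ty":0.7,"tz":-2,"ax":0,"ay":0,"az":0,"fingers":0},{"tx":0,"ty":0.7,"tz":-4,"ax":0,"ay":0,"az":0,"fingers":0},{"tx":0,"ty":0.7,"tz":-5.5,"ax":0,"ay":0,"az":0,"fingers":0},{"tx":0,"ty":0.7,"tz":-7,"ax":0,"ay":0,"az":0,"fingers":0},{"tx":0,"ty":0.7,"tz":-7,"ax":0,"ay":0,"az":0,"fingers":0}]'

```text
time: 7.1
position: [0.5541, 0.0055, 0.1038]
tcp_rot: [-0.0, 0.143, 0.99, -0.0]
ft_force: [-0.1, 0.1, -2.1]
gripper_width: 0.0276
```

```bash
python3 st.py
```

```text
7.45 [554.38   5.55 104.12] F [-0.46 -0.06 -1.8 ] sd [0.46 0.31 0.54] M [ 0.011 -0.013  0.003]
```

The rim is now about 3 mm below the boss top and there is no force, so the recess is over the boss. Continuing in small steps.

play_rows --targets '[{"tx":0,"ty":0,"tz":-1,"ax":0,"ay":0,"az":0,"fingers":0},{"tx":0,"ty":0,"tz":-2,"ax":0,"ay":0,"az":0,"fingers":0},{"tx":0,"ty":0,"tz":-3,"ax":0,"ay":0,"az":0,"fingers":0},{"tx":0,"ty":0,"tz":-4,"ax":0,"ay":0,"az":0,"fingers":0},{"tx":0,"ty":0,"tz":-4,"ax":0,"ay":0,"az":0,"fingers":0}]'

```text
time: 7.92
position: [0.5542, 0.0056, 0.0999]
tcp_rot: [-0.0, 0.143, 0.99, -0.0]
ft_force: [-0.3, -0.5, -1.3]
gripper_width: 0.0277
```

```bash
python3 st.py
```

```text
8.27 [554.4    5.57 100.15] F [ 0.2  -0.3  -2.17] sd [0.3  0.49 0.49] M [ 0.013 -0.009 -0.005]
```

Rim at about 76 mm. Expecting contact with the flange within the next 2–3 mm.

play_rows --targets '[{"tx":0,"ty":0,"tz":-1,"ax":0,"ay":0,"az":0,"fingers":0},{"tx":0,"ty":0,"tz":-2,"ax":0,"ay":0,"az":0,"fingers":0},{"tx":0,"ty":0,"tz":-3,"ax":0,"ay":0,"az":0,"fingers":0},{"tx":0,"ty":0,"tz":-3,"ax":0,"ay":0,"az":0,"fingers":0}]'

```text
time: 8.65
position: [0.5546, 0.0056, 0.0971]
tcp_rot: [0.0, 0.143, 0.99, 0.0]
ft_force: [0.6, -0.2, -1.3]
gripper_width: 0.0276
```

```bash
python3 st.py
```

```text
9.0 [554.39   5.56  97.15] F [ 0.11 -0.24 -1.73] sd [0.51 0.34 0.39] M [-0.002 -0.005  0.022]
```

play_rows --targets '[{"tx":0,"ty":0,"tz":-1,"ax":0,"ay":0,"az":0,"fingers":0},{"tx":0,"ty":0,"tz":-2,"ax":0,"ay":0,"az":0,"fingers":0},{"tx":0,"ty":0,"tz":-2,"ax":0,"ay":0,"az":0,"fingers":0}]'

```text
time: 9.3
position: [0.5548, 0.0055, 0.0957]
tcp_rot: [0.0, 0.143, 0.99, 0.0]
ft_force: [-0.1, -0.1, 4.0]
gripper_width: 0.0278
```

```bash
python3 st.py
```

```text
9.65 [554.81   5.54  95.64] F [-0.93 -0.09  4.84] sd [0.42 0.58 0.71] M [-0.05   0.273 -0.002]
```

Contact, with about 6.7 N on the cap. Going on 1 mm at a time.

play_rows --targets '[{"tx":0,"ty":0,"tz":-0.5,"ax":0,"ay":0,"az":0,"fingers":0},{"tx":0,"ty":0,"tz":-1,"ax":0,"ay":0,"az":0,"fingers":0}]'

```text
time: 9.87
position: [0.5549, 0.0055, 0.0949]
tcp_rot: [0.001, 0.143, 0.99, 0.0]
ft_force: [-2.4, 0.2, 10.0]
gripper_width: 0.0274
```

```bash
python3 st.py
```

```text
10.22 [554.86   5.56  94.68] F [-1.11 -0.22  5.45] sd [0.93 0.34 1.77] M [-0.053  0.255 -0.006]
```

play_rows --targets '[{"tx":0,"ty":0,"tz":-0.5,"ax":0,"ay":0,"az":0,"fingers":0},{"tx":0,"ty":0,"tz":-1,"ax":0,"ay":0,"az":0,"fingers":0},{"tx":0,"ty":0,"tz":-1,"ax":0,"ay":0,"az":0,"fingers":0}]'

```text
time: 10.52
position: [0.5548, 0.0056, 0.0937]
tcp_rot: [0.0, 0.143, 0.99, 0.0]
ft_force: [-1.0, -0.9, 5.6]
gripper_width: 0.0272
```

```bash
python3 st.py
```

```text
10.87 [554.83   5.56  93.63] F [-0.75 -0.43  5.76] sd [0.28 0.42 0.39] M [-0.031  0.276 -0.015]
```

play_rows --targets '[{"tx":0,"ty":0,"tz":-0.5,"ax":0,"ay":0,"az":0,"fingers":0},{"tx":0,"ty":0,"tz":-1,"ax":0,"ay":0,"az":0,"fingers":0},{"tx":0,"ty":0,"tz":-1.5,"ax":0,"ay":0,"az":0,"fingers":0},{"tx":0,"ty":0,"tz":-1.5,"ax":0,"ay":0,"az":0,"fingers":0}]'

```text
time: 11.25
position: [0.5547, 0.0056, 0.0917]
tcp_rot: [0.0, 0.143, 0.99, 0.0]
ft_force: [0.3, -0.0, 1.2]
gripper_width: 0.0274
```

```bash
python3 st.py
```

```text
11.6 [554.61   5.58  91.66] F [ 0.69 -0.11  1.07] sd [0.39 0.42 0.73] M [-0.039 -0.093 -0.031]
```

play_rows --targets '[{"tx":0,"ty":0,"tz":-0.5,"ax":0,"ay":0,"az":0,"fingers":0},{"tx":0,"ty":0,"tz":-1,"ax":0,"ay":0,"az":0,"fingers":0},{"tx":0,"ty":0,"tz":-1.5,"ax":0,"ay":0,"az":0,"fingers":0},{"tx":0,"ty":0,"tz":-2,"ax":0,"ay":0,"az":0,"fingers":0},{"tx":0,"ty":0,"tz":-2,"ax":0,"ay":0,"az":0,"fingers":0}]'

```text
time: 12.07
position: [0.5537, 0.0056, 0.0892]
tcp_rot: [-0.001, 0.143, 0.99, -0.0]
ft_force: [-0.5, 0.3, -1.6]
gripper_width: 0.0274
```

```bash
python3 st.py
```

```text
12.42 [554.02   5.58  89.4 ] F [-0.05  0.37 -1.82] sd [0.43 0.48 0.31] M [ 0.001 -0.014 -0.016]
```

The force has gone and the cap has snapped in. Looking for the hard stop in small steps.

play_rows --targets '[{"tx":0,"ty":0,"tz":-0.5,"ax":0,"ay":0,"az":0,"fingers":0},{"tx":0,"ty":0,"tz":-1,"ax":0,"ay":0,"az":0,"fingers":0},{"tx":0,"ty":0,"tz":-1.5,"ax":0,"ay":0,"az":0,"fingers":0},{"tx":0,"ty":0,"tz":-1.5,"ax":0,"ay":0,"az":0,"fingers":0}]'

```text
time: 12.8
position: [0.5544, 0.0056, 0.0882]
tcp_rot: [0.0, 0.143, 0.99, 0.0]
ft_force: [0.1, 0.3, -2.6]
gripper_width: 0.0276
```

```bash
python3 st.py
```

```text
13.15 [554.41   5.56  88.18] F [ 0.19 -0.16 -2.21] sd [0.48 0.42 0.36] M [ 0.002 -0.009  0.009]
```

play_rows --targets '[{"tx":0,"ty":0,"tz":-0.5,"ax":0,"ay":0,"az":0,"fingers":0},{"tx":0,"ty":0,"tz":-1,"ax":0,"ay":0,"az":0,"fingers":0},{"tx":0,"ty":0,"tz":-1,"ax":0,"ay":0,"az":0,"fingers":0}]'

```text
time: 13.45
position: [0.5545, 0.0056, 0.0881]
tcp_rot: [0.0, 0.143, 0.99, 0.0]
ft_force: [-3.4, -0.6, 8.5]
gripper_width: 0.0277
```

```bash
python3 st.py
```

```text
13.8 [554.5    5.56  88.12] F [-3.37 -0.23  8.52] sd [0.33 0.38 0.49] M [-0.021  0.756  0.003]
```

The hard stop is at TCP z ≈ 88.1, which puts the rim at about 64 mm (home), with about 10.4 N on the cap. Raising the force gently towards 20 N.

play_rows --targets '[{"tx":0,"ty":0,"tz":-0.4,"ax":0,"ay":0,"az":0,"fingers":0},{"tx":0,"ty":0,"tz":-0.4,"ax":0,"ay":0,"az":0,"fingers":0}]'

```text
time: 14.02
position: [0.5545, 0.0055, 0.0881]
tcp_rot: [0.0, 0.143, 0.99, 0.0]
ft_force: [-4.9, -0.7, 12.9]
gripper_width: 0.0276
```

```bash
python3 st.py
```

```text
14.37 [554.51   5.56  88.1 ] F [-4.46  0.26 12.29] sd [0.44 0.53 0.65] M [-0.047  1.045 -0.003]
```

play_rows --targets '[{"tx":0,"ty":0,"tz":-0.3,"ax":0,"ay":0,"az":0,"fingers":0},{"tx":0,"ty":0,"tz":-0.55,"ax":0,"ay":0,"az":0,"fingers":0},{"tx":0,"ty":0,"tz":-0.55,"ax":0,"ay":0,"az":0,"fingers":0}]'

```text
time: 14.67
position: [0.5545, 0.0056, 0.0881]
tcp_rot: [0.0, 0.143, 0.99, 0.0]
ft_force: [-6.2, -0.8, 19.0]
gripper_width: 0.0276
```

```bash
python3 st.py
```

```text
15.02 [554.52   5.56  88.07] F [-6.300e+00  1.000e-02  1.849e+01] sd [0.26 0.48 0.55] M [-0.047  1.465  0.023]
```

Net force is about 20.4 N. Holding for over a second.

play_rows --targets '[{"tx":0,"ty":0,"tz":0.05,"ax":0,"ay":0,"az":0,"fingers":0},{"tx":0,"ty":0,"tz":0.05,"ax":0,"ay":0,"az":0,"fingers":0},{"tx":0,"ty":0,"tz":0.05,"ax":0,"ay":0,"az":0,"fingers":0},{"tx":0,"ty":0,"tz":0.05,"ax":0,"ay":0,"az":0,"fingers":0},{"tx":0,"ty":0,"tz":0.05,"ax":0,"ay":0,"az":0,"fingers":0},{"tx":0,"ty":0,"tz":0.05,"ax":0,"ay":0,"az":0,"fingers":0},{"tx":0,"ty":0,"tz":0.05,"ax":0,"ay":0,"az":0,"fingers":0},{"tx":0,"ty":0,"tz":0.05,"ax":0,"ay":0,"az":0,"fingers":0},{"tx":0,"ty":0,"tz":0.05,"ax":0,"ay":0,"az":0,"fingers":0},{"tx":0,"ty":0,"tz":0.05,"ax":0,"ay":0,"az":0,"fingers":0}]'

```text
time: 15.9
position: [0.5546, 0.0056, 0.0881]
tcp_rot: [0.0, 0.143, 0.99, 0.0]
ft_force: [-7.1, -0.3, 17.3]
gripper_width: 0.0276
```

```bash
python3 st.py
```

```text
16.25 [554.52   5.56  88.07] F [-6.54 -0.34 17.9 ] sd [0.45 0.33 0.58] M [-5.400e-02  1.402e+00  1.000e-03]
```

Held at about 19.8 N for over 1.2 s. Lifting straight off.

play_rows --targets '[{"tx":0,"ty":0,"tz":1,"ax":0,"ay":0,"az":0,"fingers":0},{"tx":0,"ty":0,"tz":3,"ax":0,"ay":0,"az":0,"fingers":0},{"tx":0,"ty":0,"tz":7,"ax":0,"ay":0,"az":0,"fingers":0},{"tx":0,"ty":0,"tz":13,"ax":0,"ay":0,"az":0,"fingers":0},{"tx":0,"ty":0,"tz":25,"ax":0,"ay":0,"az":0,"fingers":0},{"tx":0,"ty":0,"tz":45,"ax":0,"ay":0,"az":0,"fingers":0},{"tx":0,"ty":0,"tz":65,"ax":0,"ay":0,"az":0,"fingers":0},{"tx":0,"ty":0,"tz":65,"ax":0,"ay":0,"az":0,"fingers":0},{"tx":0,"ty":0,"tz":65,"ax":0,"ay":0,"az":0,"fingers":0}]'

```text
time: 17.05
position: [0.5554, 0.0056, 0.1526]
tcp_rot: [0.001, 0.143, 0.99, 0.0]
ft_force: [0.4, 1.5, -2.4]
gripper_width: 0.0273
```

```bash
python3 st.py
python3 - <<'E'
from fit import *
s=snap('scene'); cv2.imwrite('pics/up.png',cv2.resize(s['frame'][180:320,220:400,::-1],(720,560),interpolation=cv2.INTER_CUBIC))
E
```

```text
17.4 [554.02   5.58 150.83] F [-0.3   0.27 -1.89] sd [0.5  0.58 0.36] M [-0.001 -0.028 -0.005]
```

View pics/up.png

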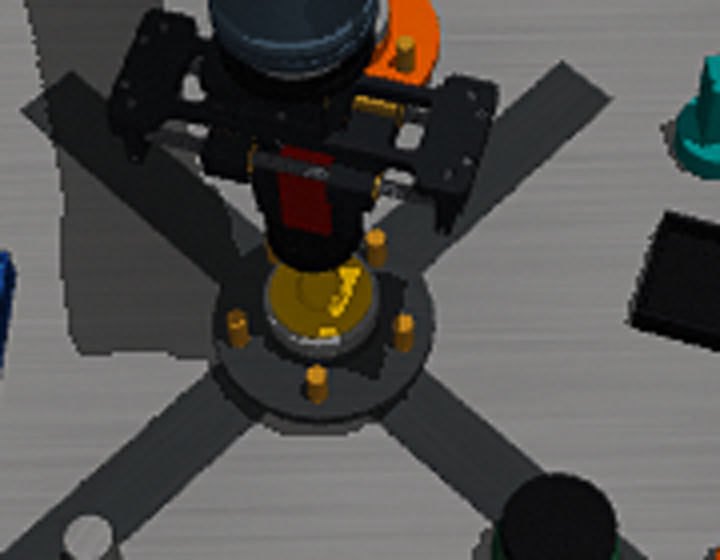

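The cap stayed in the hub, now low on the collar, and the driver came away cleanly. Returning to the holder.

play_rows --targets '[{"tx":-4,"ty":30,"tz":0,"ax":0,"ay":0,"az":0,"fingers":0},{"tx":-8,"ty":65,"tz":0,"ax":0,"ay":0,"az":0,"fingers":0},{"tx":-12,"ty":100,"tz":0,"ax":0,"ay":0,"az":0,"fingers":0},{"tx":-17,"ty":135,"tz":0,"ax":0,"ay":0,"az":0,"fingers":0},{"tx":-22,"ty":170,"tz":0,"ax":0,"ay":0,"az":0,"fingers":0},{"tx":-26,"ty":205,"tz":0,"ax":0,"ay":0,"az":0,"fingers":0},{"tx":-29.5,"ty":228,"tz":0,"ax":0,"ay":0,"az":0,"fingers":0},{"tx":-29.5,"ty":233.5,"tz":0,"ax":0,"ay":0,"az":0,"fingers":0},{"tx":-29.5,"ty":233.5,"tz":0,"ax":0,"ay":0,"az":0,"fingers":0},{"tx":-29.5,"ty":233.5,"tz":0,"ax":0,"ay":0,"az":0,"fingers":0}]'

```text
time: 18.33
position: [0.5251, 0.2379, 0.151]
tcp_rot: [-0.0, 0.144, 0.99, -0.001]
ft_force: [0.5, -0.3, -3.0]
gripper_width: 0.0272
```

```bash
python3 st.py
python3 - <<'E'
from fit import *
ss={c:snap(c) for c in('top','scene')}
for n in ss:
    s=ss[n];R=roi(s,(.5545,.006,.064),16)
    m=colour(s,R,yel)
    for z in (.060,.070):
        b=fit([(s,R,m)],[cyl(.03,z,z+.004),cyl(.014,z+.004,z+.013)],[.5545,.006],[.006,.006]);print(n,z,np.round(b[0],4),round(b[1],3))
E
```

```text
18.68 [525.33 237.35 151.23] F [ 0.21  0.03 -2.19] sd [0.48 0.43 0.4 ] M [-0.02  -0.021 -0.002]
top 0.06 [0.5552 0.0058] 0.131
top 0.07 [0.5541 0.0063] 0.145
scene 0.06 [0.5535 0.0064] 0.097
scene 0.07 [0.5591 0.0073] 0.114
```

The two views agree at flange height 60 mm (x 555.2 vs 553.5) and disagree at 70 mm, so the cap is home. Lowering the driver into its holder.

play_rows --targets '[{"tx":-0.5,"ty":1.5,"tz":-25,"ax":0,"ay":0,"az":0,"fingers":0},{"tx":-0.5,"ty":1.5,"tz":-50,"ax":0,"ay":0,"az":0,"fingers":0},{"tx":-0.5,"ty":1.5,"tz":-75,"ax":0,"ay":0,"az":0,"fingers":0},{"tx":-0.5,"ty":1.5,"tz":-95,"ax":0,"ay":0,"az":0,"fingers":0},{"tx":-0.5,"ty":1.5,"tz":-107,"ax":0,"ay":0,"az":0,"fingers":0},{"tx":-0.5,"ty":1.5,"tz":-114,"ax":0,"ay":0,"az":0,"fingers":0},{"tx":-0.5,"ty":1.5,"tz":-118,"ax":0,"ay":0,"az":0,"fingers":0},{"tx":-0.5,"ty":1.5,"tz":-118,"ax":0,"ay":0,"az":0,"fingers":0}]'

```text
time: 19.5
position: [0.5246, 0.2406, 0.0333]
tcp_rot: [0.0, 0.143, 0.99, -0.0]
ft_force: [-0.5, -0.4, -2.0]
gripper_width: 0.0278
```

```bash
python3 st.py
```

```text
19.85 [525.01 240.85  34.07] F [-0.1  -0.09 -1.76] sd [0.64 0.53 0.74] M [ 0.001 -0.007  0.007]
```

play_rows --targets '[{"tx":0,"ty":-0.5,"tz":-1.5,"ax":0,"ay":0,"az":0,"fingers":0},{"tx":0,"ty":-0.5,"tz":-3,"ax":0,"ay":0,"az":0,"fingers":0},{"tx":0,"ty":-0.5,"tz":-4.3,"ax":0,"ay":0,"az":0,"fingers":0},{"tx":0,"ty":-0.5,"tz":-4.3,"ax":0,"ay":0,"az":0,"fingers":0}]'

```text
time: 20.23
position: [0.5244, 0.24, 0.0291]
tcp_rot: [-0.0, 0.143, 0.99, -0.0]
ft_force: [-1.9, -1.7, 3.9]
gripper_width: 0.0276
```

```bash
python3 st.py
```

```text
20.58 [524.43 239.98  29.15] F [-1.86 -1.17  3.73] sd [0.63 0.34 0.55] M [-0.167  0.302 -0.013]
```

The driver is resting on the holder floor at z = 29.15, the same height it was picked from. Releasing.

play_rows --targets '[{"tx":0,"ty":0,"tz":0.3,"ax":0,"ay":0,"az":0,"fingers":1},{"tx":0,"ty":0,"tz":0.3,"ax":0,"ay":0,"az":0,"fingers":1},{"tx":0,"ty":0,"tz":0.3,"ax":0,"ay":0,"az":0,"fingers":1},{"tx":0,"ty":0,"tz":0.3,"ax":0,"ay":0,"az":0,"fingers":1},{"tx":0,"ty":0,"tz":0.3,"ax":0,"ay":0,"az":0,"fingers":1},{"tx":0,"ty":0,"tz":0.3,"ax":0,"ay":0,"az":0,"fingers":1},{"tx":0,"ty":0,"tz":0.3,"ax":0,"ay":0,"az":0,"fingers":1},{"tx":0,"ty":0,"tz":0.3,"ax":0,"ay":0,"az":0,"fingers":1}]'

```text
time: 21.3
position: [0.5244, 0.2401, 0.0293]
tcp_rot: [0.0, 0.143, 0.99, 0.0]
ft_force: [-0.5, -0.5, 0.5]
gripper_width: 0.0788
```

play_rows --targets '[{"tx":0,"ty":0,"tz":0,"ax":0,"ay":0,"az":0,"fingers":1},{"tx":0,"ty":0,"tz":0,"ax":0,"ay":0,"az":0,"fingers":1},{"tx":0,"ty":0,"tz":0,"ax":0,"ay":0,"az":0,"fingers":1},{"tx":0,"ty":0,"tz":0,"ax":0,"ay":0,"az":0,"fingers":1},{"tx":0,"ty":0,"tz":0,"ax":0,"ay":0,"az":0,"fingers":1}]'

```text
time: 21.72
position: [0.5244, 0.2401, 0.0293]
tcp_rot: [0.0, 0.143, 0.99, 0.0]
ft_force: [0.4, 0.9, 1.3]
gripper_width: 0.0882
```

Now retreating up, then back out to the left so both cameras see the scene.

play_rows --targets '[{"tx":0,"ty":0,"tz":20,"ax":0,"ay":0,"az":0,"fingers":1},{"tx":0,"ty":0,"tz":55,"ax":0,"ay":0,"az":0,"fingers":1},{"tx":0,"ty":0,"tz":95,"ax":0,"ay":0,"az":0,"fingers":1},{"tx":0,"ty":0,"tz":135,"ax":0,"ay":0,"az":0,"fingers":1},{"tx":-30,"ty":30,"tz":160,"ax":0,"ay":0,"az":0,"fingers":1},{"tx":-60,"ty":60,"tz":180,"ax":0,"ay":0,"az":0,"fingers":1},{"tx":-85,"ty":90,"tz":190,"ax":0,"ay":0,"az":0,"fingers":1},{"tx":-110,"ty":120,"tz":200,"ax":0,"ay":0,"az":0,"fingers":1},{"tx":-135,"ty":150,"tz":200,"ax":0,"ay":0,"az":0,"fingers":1},{"tx":-160,"ty":180,"tz":200,"ax":0,"ay":0,"az":0,"fingers":1}]'

```text
time: 22.55
position: [0.3662, 0.4183, 0.2306]
tcp_rot: [0.001, 0.144, 0.99, 0.001]
ft_force: [1.1, 0.5, -0.3]
gripper_width: 0.088
```

play_rows --targets '[{"tx":-20,"ty":25,"tz":0,"ax":0,"ay":0,"az":0,"fingers":1},{"tx":-45,"ty":50,"tz":0,"ax":0,"ay":0,"az":0,"fingers":1},{"tx":-70,"ty":75,"tz":0,"ax":0,"ay":0,"az":0,"fingers":1},{"tx":-95,"ty":100,"tz":0,"ax":0,"ay":0,"az":0,"fingers":1},{"tx":-95,"ty":100,"tz":0,"ax":0,"ay":0,"az":0,"fingers":1}]'

```text
time: 22.97
position: [0.2644, 0.5223, 0.2293]
tcp_rot: [-0.002, 0.138, 0.99, 0.001]
ft_force: [-1.7, 0.5, 0.8]
gripper_width: 0.0879
```

Run:
```python
from fit import *
ss={c:snap(c) for c in('top','scene')}
print(round(observe()['time'],2))
for names in (('top',),('scene',),('top','scene')):
    V=lambda p,f,h=20:[(ss[c],R,colour(ss[c],R,f)) for c in names for R in [roi(ss[c],p,h)]]
    bf=lambda v,parts,x:min((fit(v,parts,[*x,y],[.01,.01,.2]) for y in(-.6,-.2,.2,.6)),key=lambda t:t[1])
    b=bf(V((.525,.24,.06),red),[box(.014,.027,.087)],(.525,.24)); print(names,'handle',np.round(b[0],4),round(b[1],3))
    for z in(.06,.063):
        b=fit(V((.5545,.006,.07),yel,18),[cyl(.03,z,z+.004),cyl(.014,z+.004,z+.013)],[.5545,.006],[.006,.006]);print('  cap',z,np.round(b[0],4),round(b[1],3))
c=[]
for n,p in (('top',(.54,.12,.05)),('scene',(.54,.12,.05))):
    R=roi(ss[n],p,80); c.append(cv2.resize(ss[n]['frame'][R[0]:R[1],R[2]:R[3],::-1],(400,400),interpolation=cv2.INTER_CUBIC))
cv2.imwrite('pics/end.png',np.hstack(c))
```

```text
23.07
('top',) handle [ 0.525   0.2405 -0.3548] 0.149
  cap 0.06 [0.5552 0.0058] 0.203
  cap 0.063 [0.5554 0.0058] 0.206
('scene',) handle [ 0.5237  0.241  -0.2729] 0.133
  cap 0.06 [0.5535 0.0064] 0.099
  cap 0.063 [0.5557 0.0066] 0.105
('top', 'scene') handle [ 0.5249  0.2409 -0.3085] 0.297
  cap 0.06 [0.5547 0.0064] 0.311
  cap 0.063 [0.5551 0.0065] 0.312
```

View pics/end.png

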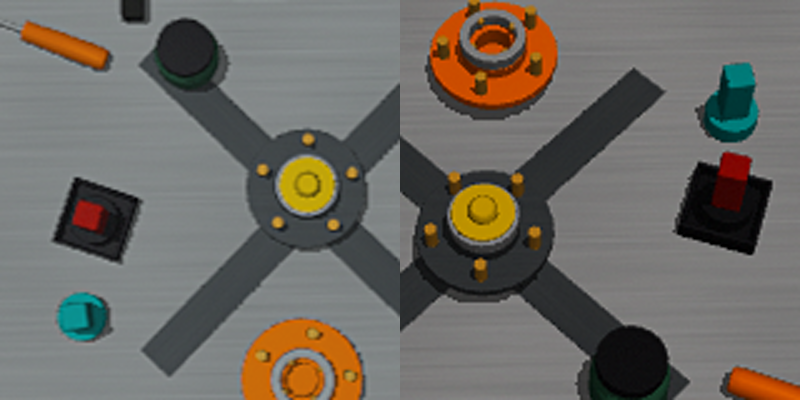

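The cap lies flat and centred on the collar: crop pixels (307, 185) in the top view and (482, 212) in the scene view. The driver stands upright in its holder at (92, 215) and (733, 180), and the arm is clear. Handing in.

```bash
python3 -c "
from plant import job_done; print(job_done())"
```

```text
the job is handed in; nothing more can be done
None
```

I pressed the cap home with the red driver, held it there, put the driver back upright in its holder, and handed the job in at about 23 s of the 67 s allowed.

- **Pressing:** The cap gave way at about 7–8 N with the arm at rest (about 12 N while moving). It then met the hard stop with the driver's rim at about 64 mm, which is the home height. I held it with about 20 N straight down for over 1.2 s. There was also about 6.5 N of sideways force, so roughly 21 N in all, still well under the 38 N limit.
- **Cap:** The two cameras agree best with the flange flat on the collar at 60 mm, though they still differ by 1.7 mm in x, about the calibration error. They cannot measure a small tilt, but the cap looks flat and centred in both.
- **Driver:** It stands upright, its handle measured about 1–2 mm from the holder's centre. It touched down at the same height it was picked up from.
- **Rest of the bench:** In the pictures I checked, nothing else had moved and the arm was clear. I did not measure each object separately.
- **Checks that failed:** One check, locating the hub from its studs, failed because the colour mask found none. I centred on the cap instead. The first move call was also refused, and it went through when I sent it again with only two rows and every field filled in.

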